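Test-run the revolving chapati board and park it

ROBOT

A 6-joint arm with a two-finger parallel gripper is mounted at the origin on the work surface. World frame = base frame: x ahead of the robot, y to its left, z up, the work surface at z = 0. Lengths are in m, angles in degrees, forces in N, time in s.
With the tool pointing down it reaches from about 0.3 to 0.75 m from the base axis. Payload 8.5 kg.
Tool frame: the origin (TCP) lies between the finger pads, 19 mm behind the fingertips; this is the grasp point; z points along the fingers, y is the line along which they close (so a half turn about z gives the same grasp; the last joint's range is limited). The gripper opens to 85 mm and grips with 20 to 120 N. Pads are 22 mm wide; open, the fingers measure 114 mm over their backs; the gripper's body (76 mm by 85 mm) begins 54 mm behind the grasp point. The pads swing forward as they close: fully open they stand 13 mm farther back than shut.
Start: joints at [58.31, 21.807, 74.336, -0, 83.858, -12.336], TCP at [0.182, 0.519, 0.25] pointing down, gripper open.
Joint ranges: [-178.18, 178.18], [-50.72, 133.34], [12.68, 142.11], [-81.47, 261.47], [9.98, 163.14], [-165.26, 165.26]. Speed limits (degrees/s): [136.94, 136.94, 180, 180, 180, 180].

INTERFACE

Orientations are given as [roll, pitch, yaw] about the fixed x, y, z axes, in that order (R = Rz(yaw) Ry(pitch) Rx(roll)).
In Python, from bench import manip gives the robot as it stands. The module is installed in compiled form; this text tells all that it offers. Calls block until the motion is done:
- manip.movep(position, orientation): joint-space move of the TCP to a pose.
- manip.move_straight(position, rotation=None, rate=0.15, until_force=None): straight line of the TCP; rotation=None keeps the orientation; rate is the mean speed in m/s. With until_force (N) it stops when the force on the tool has changed by that much, and returns True; else False.
- manip.goto_joints(angles): joint-space move.
- manip.command_gripper(opening, strength=None): opening from 0.0 (shut) to 1.0 (fully open); strength is the grip in N (None keeps the last); returns when the fingers have stopped.
- manip.wait(seconds).
- manip.inverse_kinematics(position, orientation): joint angles nearest the present ones, or None.
- manip.read_state(): the state.
- manip.camera(name): name is "side" or "top"; returns a dict with "color" (384x512x3 uint8, red, green, blue), "fx", "fy", "cx", "cy" (pixels), "extrinsics" (4x4, takes a point from world to camera coordinates). Camera axes: x right, y up, looking along -z (the intrinsics and any distortion apply to the point x, -y, -z); pixel columns grow to the right and rows downward; lengths in m; the calibration is good to about 2 mm. A picture is of the moment at which its call begins. There is no depth.
A pose or a line that the arm cannot do raises manip.IKError and nothing moves.
- manip.sign_off(): hands the job in; it is judged then, once.
Trained networks look in a picture, given as the dict that the camera call returned (one of the last four; its "shot" number tells which), for a name from the list of things; names that differ only in an ending like _2 or _b are one class to them, and where a whole thing is asked for, a point or a joint stands for the part that bears it (a point fixed in the world has none). Each returns a list of dicts, best first, with "confidence" (0 to 1); they miss things now and then, are a little off and sometimes report something else, mostly with a low value. They report only what shows in the picture. A call takes as long as a camera call. They do not tell look-alikes from the thing itself.
- manip.silhouettes(picture, query): "pixels" (384x512 bool, what is visible of it) and "extent" ([centre column, centre row, width, height] in pixels, round what is visible of it).
The state is a dict: "clock": time; "joint_positions": joint angles; "dq": joint speeds; "effort": joint torques, N m; "position": TCP position; "orientation": TCP orientation; "contact_force": force on the tool from outside, world axes, zero at the start; "wrist_torque": the same for the moment, N m; "width": opening from 0.0 (shut) to 1.0 (fully open); "finger_force": force on a finger pad.
Only numpy, scipy, OpenCV 4.12 (cv2) and the standard library are available. Lean on these libraries where they do the work, as an engineer would, in place of code of your own. Each camera call takes 0.05 s, during which the arm holds its last target. There are 200 camera calls.

TASK

The revolving chapati board has just had its bearing greased: give it a test run with the jar left standing on it. Take the board's peg, swing the board round at about one turn in four seconds and let go, then travel round with the peg while the board coasts freely, open fingers kept centred around the peg or just above it without touching it or the board, for at least ten seconds while it is still turning. Then catch the peg, bring it round to the steel pointer, let it go there at rest and move the hand clear, with the jar still upright in the middle.

Things in the scene. Friction and masses are not known exactly. Their poses are not given: they have to be found in the camera images.
- board: Round wooden board, 280 mm across, 23 mm thick, turning endlessly either way on a vertical bearing. Mass 0.9 to 2.5 kg (inertia 0.010 to 0.025 kg m2, nominal 0.017); drag 0.0011 N m s/rad plus 0.0003 N m: speed halves in some 5 to 12 s. Origin on the axis at its underside, 19 mm above the counter; z up; its top is 42 mm above the counter. Its -x axis points to the peg.
- peg_top (a point): Centre of the top of the round upright wooden peg fixed on the board, its handle: 24 mm in diameter, 60 mm tall, 110 mm from the turning axis; it turns easily about its own axis like a crank knob. This point is 102 mm above the counter and moves with the peg. While following, the tool point (between the finger pads) stays within 25 mm of it sideways and 55 mm in all.
- dock (a point): Fixed: where the centre of the peg's top must be when parked, on the line from the turning axis to the pointer, 110 mm from the axis, 102 mm above the counter. The pointer is a fixed upright steel blade, 18 x 12 mm, just outside the board's rim, 161 mm from the axis, its top 50 mm above the counter.
- jar: White ceramic jar with its cork lid on, 64 mm in diameter, 72 mm tall, about 0.35 kg, standing loose on the middle of the board (within 4 mm of the axis). Origin at the centre of its underside. Leave it there, upright.
- egg_ring: Steel egg ring, 90 mm across, 20 mm tall, lying on the counter to the left. Leave it alone. Origin at the centre of its underside.
- whisk: Red silicone whisk with a steel handle, 270 mm long, 56 mm tall, lying on the counter to the right. Leave it alone. Origin on the counter near its middle.
- pin: Hollow aluminium rolling pin, 40 mm in diameter, 300 mm long, lying in a low wooden rest beyond the board. Leave it alone. Origin under its middle.
There are look-alikes about, which are no part of the job. What is meant by the jar is not blue or yellow, and is the smaller of those in its own colour.

How it is judged (in metres and radians):
On the way, in this order (a step that is already met when the one before it is completed fails the run):
1. the board coasts freely, turning faster than 0.2 rad/s and untouched, while the tool point stays within 25 mm sideways (55 mm in all) of the peg's top, for 9 s on end (horizontal distance between the grasp point and peg_top below 0.025 m and distance between the grasp point and peg_top below 0.055 m and contact force between each of the fingers, the arm and board below 0.1 N and angular speed of board above 0.2 rad/s), for 9 s.
2. the peg stands at the pointer at rest (horizontal distance between peg_top and dock below 0.02 m and angular speed of board below 0.08 rad/s), for 0.3 s.
At the end, for the whole second after the job is handed in: the peg is within 20 mm of its parking place at the pointer, the board at rest (below 0.08 rad/s), the tool point more than 60 mm from the peg's top, the jar upright (0.1 rad) and within 25 mm of the board's middle (all of step 2 and distance between the grasp point and peg_top above 0.06 m and angle between jar's own z axis and vertical below 0.1 rad and horizontal distance between jar and board below 0.025 m); the robot touches nothing.
It fails at once if the board is flung round faster than 3 rad/s (angular speed of board above 3 rad/s).
It fails at once if the jar is tipped or knocked out of the middle of the board (angle between jar's own z axis and vertical above 0.3 rad or horizontal distance between jar and board above 0.025 m).
It fails at once if the egg ring, whisk or rolling pin is disturbed (distance of any of egg_ring, whisk, pin from where it was at the start of the episode above 0.03 m).
It also fails if it takes over 72 s, if anything falls off the work surface, if the arm or the gripper's body presses on something with over 40 N, if the wrist force passes 120 N, or if a joint passes its speed limit or range.

## Working session

There is one attempt and no reset: what is moved stays moved. The work goes in short steps, each a Python script; the robot and the scene stay as the last script left them, time stands still between calls to the robot, and variables do not carry over. Pictures are saved under pics/ and viewed, at most 10 in all, crops included, and the job is handed in when it is done.

```bash
mkdir -p pics; cat > h.py <<'E'
import numpy as np, cv2
from bench import manip
def save(p,n): cv2.imwrite(f'pics/{n}.png',cv2.cvtColor(p['color'],cv2.COLOR_RGB2BGR))
def onplane(p,u,v,z):
    E=np.array(p['extrinsics']);R=E[:3,:3];t=E[:3,3];c=-R.T@t
    d=R.T@np.array([(u-p['cx'])/p['fx'],-(v-p['cy'])/p['fy'],-1.0])
    return c+d*(z-c[2])/d[2]
def proj(p,X):
    E=np.array(p['extrinsics']);q=E[:3,:3]@np.asarray(X,float)+E[:3,3]
    return p['cx']+p['fx']*q[0]/-q[2], p['cy']-p['fy']*q[1]/-q[2]
E
python3 - <<'E'
from h import *
for n in('top','side'):
    p=manip.camera(n);save(p,n)
    print(n,{k:p[k] for k in p if k not in('color',)})
    for q in('board','peg_top','jar','egg_ring','whisk','pin'):
        for d in manip.silhouettes(p,q):
            e=d['extent'];print(q,round(d['confidence'],2),np.round(e,1),onplane(p,e[0],e[1],.042).round(3))
s=manip.read_state();print(s)
E
```

```text
top {'fx': 479.46256758152816, 'fy': 479.46256758152816, 'cx': 262.2304147213891, 'cy': 196.72889526998657, 'extrinsics': array([[ 0.00719304, -0.99974882, -0.02122638,  0.00182063],
       [ 0.98730266,  0.00373176,  0.15880661, -0.63614106],
       [-0.15868751, -0.02209916,  0.98708151, -1.25540893],
       [ 0.        ,  0.        ,  0.        ,  1.        ]]), 'shot': 1}
board 0.68 [245.9 227.4 102.2 100. ] [0.553 0.049 0.042]
board 0.17 [245.8 223.4  26.9  23.7] [0.564 0.05  0.042]
peg_top 0.63 [248.1 227.1 100.8 101.4] [0.554 0.043 0.042]
jar 0.79 [244.5 223.4  23.2  22. ] [0.564 0.053 0.042]
jar 0.69 [353.4 271.3  39.   29. ] [ 0.437 -0.239  0.042]
jar 0.64 [350.  208.2  34.6  35.3] [ 0.607 -0.234  0.042]
jar 0.57 [154.8 190.9  26.7  27.9] [0.653 0.302 0.042]
egg_ring 0.52 [125.  255.2  31.3  29.5] [0.476 0.376 0.042]
whisk 0.92 [415.6 251.5  19.9  94. ] [ 0.491 -0.406  0.042]
pin 0.63 [260.1 137.1 107.8  15.5] [0.807 0.013 0.042]
side {'fx': 387.6371184820193, 'fy': 387.6371184820193, 'cx': 253.38508904412998, 'cy': 194.62742972169082, 'extrinsics': array([[-0.93211433, -0.3
[... 624 characters left out ...]
0.047 0.042]
{'clock': 0.7, 'joint_positions': array([ 5.83102006e+01,  2.18053773e+01,  7.43343262e+01, -1.10559891e-03,
        8.38550914e+01, -1.23364622e+01]), 'dq': array([ 0.04033773, -0.10590667, -0.04990321,  0.02497789, -0.0709181 ,
        0.06847782]), 'effort': array([-5.51756675e-04, -4.48236823e+01, -2.31443578e+01, -1.71358392e-04,
        3.54571748e-04, -1.78175196e-05]), 'position': array([0.18227809, 0.51891534, 0.25004268]), 'orientation': array([1.79995150e+02, 2.18596708e-03, 1.60646781e+02]), 'contact_force': array([-0.37708383,  0.08909272,  0.42886468]), 'wrist_torque': array([-0.00250764,  0.03461862,  0.00709999]), 'finger_force': 0.0, 'width': 0.9991690729698998}
```

View pics/top.png

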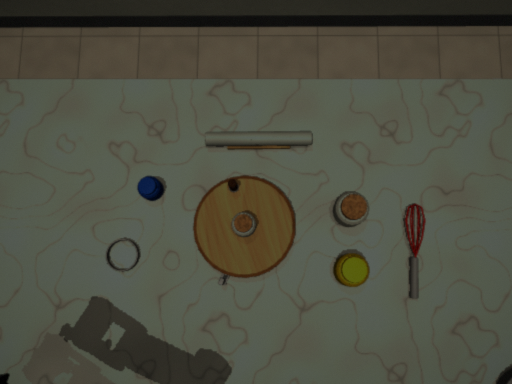

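View pics/side.png

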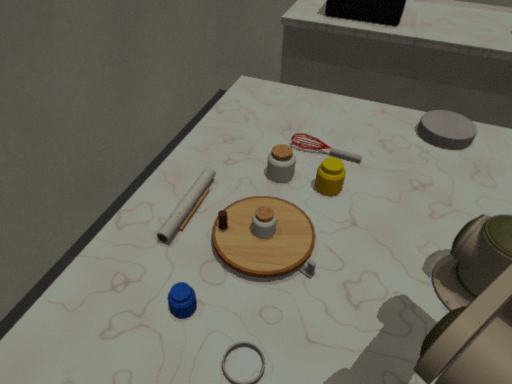

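Top view: the board is centred near (245,227), the peg (dark) is at (234,185) on the far side, and the pointer is at (223,281) on the near side. The small white jar in the middle is the right one; the big white one at (352,208) is a look-alike. In the side view the peg is at (222,220) and the pointer at (311,268). Next I'll locate them precisely from both views.

```bash
cat > m.py <<'E'
from h import *
from scipy.optimize import least_squares
ps={n:manip.camera(n) for n in('top','side')}
obs={}
for n,p in ps.items():
    img=p['color'].astype(int);hsv=cv2.cvtColor(p['color'],cv2.COLOR_RGB2HSV)
    ds=manip.silhouettes(p,'board')+manip.silhouettes(p,'peg_top')
    e=[d['extent'] for d in ds if d['extent'][2]>80][0]
    obs[n]=e
    print(n,np.round(e,1))
    (u0,v0)=((234,185) if n=='top' else (222,220))
    m=np.zeros((384,512),bool);m[v0-22:v0+23,u0-16:u0+17]=1
    dark=(m&(img.max(2)<70)).astype(np.uint8)
    k,lab,st,ce=cv2.connectedComponentsWithStats(dark)
    for i in range(1,k):
        if st[i,4]>15: print(' dark',st[i],ce[i].round(1))
    u1,v1=((223,281) if n=='top' else (311,268))
    print(hsv[v0-14:v0+15:2,u0].tolist())
    cv2.imwrite(f'pics/z_{n}.png',np.hstack([cv2.resize(cv2.convertScaleAbs(p['color'][v-20:v+20,u-20:u+20,::-1],alpha=1.8),(400,400),interpolation=0) for u,v in((u0,v0),(u1,v1))]))
t=np.linspace(0,2*np.pi,180)
def ext(p,x,y):
    P=np.array([proj(p,(x+.14*np.cos(a),y+.14*np.sin(a),z)) for a in t for z in(.019,.042)])
    lo,hi=P.min(0),P.max(0);return np.r_[(lo+hi)/2]
f=lambda q:np.concatenate([ext(ps[n],*q)-np.array(obs[n][:2]) for n in ps])
r=least_squares(f,[.55,.05],diff_step=1e-4);print('board',r.x,r.fun)
for n in ps:
    f1=lambda q:ext(ps[n],*q)-np.array(obs[n][:2]); print(n,least_squares(f1,[.55,.05],diff_step=1e-4).x)
E
python3 m.py; python3 -c "
import cv2,numpy as np
cv2.imwrite('pics/z.png',cv2.resize(np.vstack([cv2.imread('pics/z_top.png'),cv2.imread('pics/z_side.png')]),(600,600)))"
```

```text
top [246.5 226.6  98.7 105.5]
 dark [218 175  33  18 226] [233.7 182.3]
[[28, 43, 89], [30, 41, 88], [41, 43, 95], [15, 134, 61], [13, 198, 36], [11, 232, 22], [13, 223, 24], [10, 219, 21], [7, 164, 14], [10, 255, 6], [18, 64, 48], [17, 159, 85], [17, 159, 88], [17, 160, 89], [19, 150, 90]]
side [263.3 237.3  98.2  82.3]
 dark [218 211  10  20 154] [222.3 220.3]
[[30, 22, 139], [30, 22, 140], [18, 61, 84], [12, 162, 52], [12, 163, 58], [10, 178, 43], [5, 153, 30], [11, 255, 25], [177, 182, 28], [12, 170, 27], [7, 245, 26], [15, 204, 30], [13, 34, 67], [17, 140, 120], [21, 118, 141]]
board [0.55762256 0.05152986] [-1.28772035 -0.03693739  0.49745902 -1.55790725]
top [0.55754    0.04802593]
side [0.5569782  0.05716743]
```

View pics/z.png

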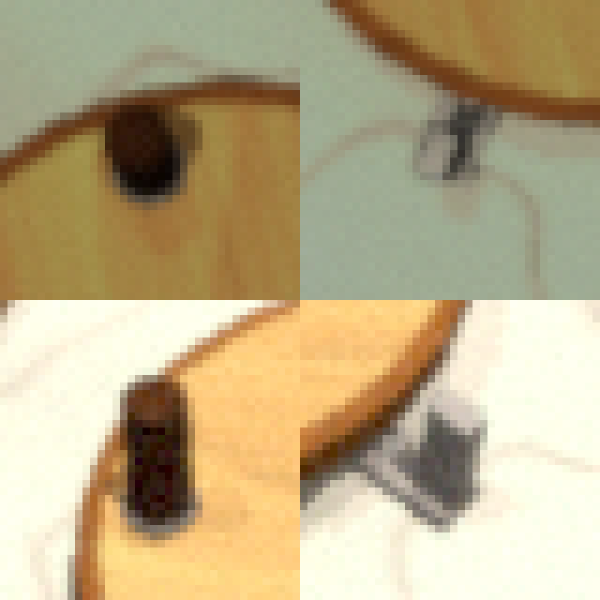

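The crops show the peg top at about (232.6,182.5) in the top view and (222.6,213.1) in the side view. The pointer top is at about (220.5,280.5) and (311.2,262.2).

```bash
cat > m2.py <<'E'
from h import *
from scipy.optimize import least_squares
ps={n:manip.camera(n) for n in('top','side')}
def tri(a,b):
    f=lambda X:np.r_[np.subtract(proj(ps['top'],X),a),np.subtract(proj(ps['side'],X),b)]
    r=least_squares(f,[.55,.05,.08]);return r.x.round(4),r.fun.round(2)
print('peg',tri((232.6,182.5),(222.6,213.1)));print('pointer',tri((220.5,280.5),(311.2,262.2)))
for n,q,z in(('top',(232.6,182.5),.102),('side',(222.6,213.1),.102),('top',(220.5,280.5),.05),('side',(311.2,262.2),.05)): print(n,onplane(ps[n],*q,z).round(4))
t=np.linspace(0,2*np.pi,120)
hulls={}
for n,c in(('top',(245,227)),('side',(264,236))):
    hsv=cv2.cvtColor(ps[n]['color'],cv2.COLOR_RGB2HSV)
    m=((hsv[...,0]<26)&(hsv[...,1]>90)).astype(np.uint8)
    w=np.zeros_like(m);w[c[1]-65:c[1]+65,c[0]-65:c[0]+65]=1;m=cv2.morphologyEx(m*w,cv2.MORPH_OPEN,np.ones((3,3)))
    k,lab,st,ce=cv2.connectedComponentsWithStats(m);i=1+st[1:,4].argmax()
    ct=cv2.findContours((lab==i).astype(np.uint8),0,cv2.CHAIN_APPROX_NONE)[0][0]
    hulls[n]=cv2.convexHull(ct)[:,0].astype(np.float32);print(n,st[i])
def f(q,ns=('top','side')):
    out=[]
    for n in ns:
        P=np.array([proj(ps[n],(q[0]+.14*np.cos(a),q[1]+.14*np.sin(a),z)) for a in t for z in(.019,.042)],np.float32)
        H=cv2.convexHull(P)
        out+=[cv2.pointPolygonTest(H,(float(u),float(v)),True) for u,v in hulls[n]]
    return np.array(out)
for ns in(('top',),('side',),('top','side')):
    r=least_squares(f,[.555,.05],args=(ns,),diff_step=1e-3,loss='soft_l1');print(ns,r.x.round(4),np.std(r.fun).round(2),r.fun.mean().round(2))
E
python3 m2.py
```

```text
peg (array([0.6656, 0.0828, 0.0931]), array([ 0.16,  0.62, -0.62, -0.15]))
pointer (array([0.4096, 0.1148, 0.0475]), array([ 0.03,  0.32, -0.3 , -0.06]))
top [0.6655 0.0825 0.102 ]
side [0.6599 0.0904 0.102 ]
top [0.4104 0.1146 0.05  ]
side [0.4086 0.1166 0.05  ]
top [ 193  176  102  102 7710]
side [ 212  196  103   82 6187]
('top',) [0.5586 0.0547] 0.13 0.34
('side',) [0.5585 0.0545] 0.39 0.95
('top', 'side') [0.5586 0.0547] 0.41 0.63
```

```bash
cat >> h.py <<'E'
C=np.array([.5586,.0547]);R0=.11;TH0=np.radians(16.4);DOCK=np.radians(157.7)
PHI=TH0+np.radians(15);TAN=np.array([-np.sin(PHI),np.cos(PHI)])
def at(th,z): return [C[0]+R0*np.cos(th),C[1]+R0*np.sin(th),z]
E
python3 - <<'E'
from h import *
for k in(0,180):
    yaw=np.degrees(PHI)-k
    for a in range(0,360,45):
        for z in(.138,.085): 
            q=manip.inverse_kinematics(at(np.radians(a),z),[180,0,yaw]); print(k,a,z,None if q is None else np.round(q).tolist())
E
python3 - <<'E'
from h import *
T=lambda:manip.read_state()['clock']
S=at(TH0,0)[:2]+TAN*.034
yaw=np.degrees(PHI)-180
# choose nearer j6
q=[manip.inverse_kinematics([*S,.2],[180,0,y]) for y in(yaw,yaw+180)]
print(q)
E
```

```text
0 0 0.138 [-5.0, 39.0, 63.0, -0.0, 78.0, 53.0]
0 0 0.085 [-5.0, 42.0, 66.0, -0.0, 72.0, 53.0]
0 45 0.138 [1.0, 37.0, 67.0, -0.0, 76.0, 60.0]
0 45 0.085 [1.0, 40.0, 70.0, -0.0, 70.0, 60.0]
0 90 0.138 [5.0, 31.0, 79.0, -0.0, 70.0, 63.0]
0 90 0.085 [5.0, 34.0, 82.0, -0.0, 63.0, 63.0]
0 135 0.138 [2.0, 23.0, 92.0, -0.0, 64.0, 60.0]
0 135 0.085 [2.0, 28.0, 96.0, -0.0, 56.0, 60.0]
0 180 0.138 [-8.0, 19.0, 99.0, -0.0, 61.0, 50.0]
0 180 0.085 [-8.0, 24.0, 103.0, -0.0, 52.0, 50.0]
0 225 0.138 [-17.0, 22.0, 95.0, -0.0, 63.0, 42.0]
0 225 0.085 [-17.0, 27.0, 99.0, -0.0, 55.0, 42.0]
0 270 0.138 [-18.0, 29.0, 82.0, -0.0, 69.0, 41.0]
0 270 0.085 [-18.0, 33.0, 86.0, -0.0, 61.0, 41.0]
0 315 0.138 [-13.0, 36.0, 69.0, -0.0, 75.0, 46.0]
0 315 0.085 [-13.0, 39.0, 73.0, -0.0, 69.0, 46.0]
180 0 0.138 [-5.0, 39.0, 63.0, 0.0, 78.0, -127.0]
180 0 0.085 [-5.0, 42.0, 66.0, 0.0, 72.0, -127.0]
180 45 0.138 [1.0, 37.0, 67.0, 0.0, 76.0, -120.0]
180 45 0.085 [1.0, 40.0, 70.0, 0.0, 70.0, -120.0]
180 90 0.138 [5.0, 31.0, 79.0, 0.0, 70.0, -117.0]
180 90 0.085 [5.0, 34.0, 82.0, 0.0, 63.0, -117.0]
180 135 0.138 [2.0, 23.0, 92.0, 0.0, 64.0, -120.0]
180 135 0.085 [2.0, 28.0, 96.0, 0.0, 56.0, -120.0]
180 180 0.138 [-8.0, 19.0, 99.0, 0.0, 61.0, -130.0]
180 180 0.085 [-8.0, 24.0, 103.0, 0.0, 52.0, -130.0]
180 225 0.138 [-17.0, 22.0, 95.0, 0.0, 63.0, -138.0]
180 225 0.085 [-17.0, 27.0, 99.0, 0.0, 55.0, -138.0]
180 270 0.138 [-18.0, 29.0, 82.0, 0.0, 69.0, -139.0]
180 270 0.085 [-18.0, 33.0, 86.0, 0.0, 61.0, -139.0]
180 315 0.138 [-13.0, 36.0, 69.0, 0.0, 75.0, -134.0]
180 315 0.085 [-13.0, 39.0, 73.0, 0.0, 69.0, -134.0]
[array([  -0.24133506,   34.6542817 ,   60.33479964,    0.        ,
         85.01091866, -121.64133506]), array([-2.41335059e-01,  3.46542817e+01,  6.03347996e+01, -2.54444375e-14,
        8.50109187e+01,  5.83586649e+01])]
```

```bash
python3 - <<'E'
from h import *
yaw=np.degrees(PHI)
s=lambda:manip.read_state()
S=np.array(at(TH0,0)[:2])+TAN*.024
t0=s()['clock'];manip.movep([*S,.2],[180,0,yaw]);a=s();print('movep',a['clock']-t0,a['position'],a['width'])
for L,r in((.12,.1),(-.12,.2),(.05,.17),(-.05,.3)):
    a=s();p=np.r_[a['position'][:2]+TAN*L,.2];manip.move_straight(p,rate=r);b=s()
    print(L,r,'T',b['clock']-a['clock'],'err',(b['position']-p).round(4),'dq',np.abs(b['dq']).max().round(2))
E
```

```text
movep 2.2417 [0.65135843 0.1072403  0.20024477] 0.9986481885247788
0.12 0.1 T 1.3583000000000003 err [ 0.0003 -0.0005 -0.0001] dq 0.1
-0.12 0.2 T 0.75 err [-0.0004  0.0007 -0.    ] dq 1.16
0.05 0.17 T 0.4500000000000002 err [-0.0004  0.001   0.0004] dq 1.77
-0.05 0.3 T 0.3167 err [ 0.0008 -0.002  -0.0005] dq 1.98
```

```bash
cat >> h.py <<'E'
YAW=np.degrees(PHI);HZ=.138
_t=np.linspace(0,2*np.pi,16)
def hull(p,th,r=.012,z0=.045,z1=.102):
    x,y,_=at(th,0)
    P=np.array([proj(p,(x+r*np.cos(a),y+r*np.sin(a),z)) for a in _t for z in(z0,z1)])
    return cv2.convexHull(P.round().astype(np.int32))
def peg_angle(p,name,guess=None,span=np.pi):
    "angle of peg by dark-blob template over the circle; returns theta, score"
    mx=p['color'].max(2);dark=(mx<(45 if name=='top' else 65)).astype(np.float32)
    z1=.102 if guess is None else .095
    g=np.linspace(-np.pi,np.pi,180,endpoint=False) if guess is None else np.arange(guess-span,guess+span,np.radians(2))
    s=[]
    for th in g:
        a=np.zeros(mx.shape,np.uint8);cv2.fillConvexPoly(a,hull(p,th),1)
        b=np.zeros(mx.shape,np.uint8);cv2.fillConvexPoly(b,hull(p,th,.022,.042,z1),1);b[a>0]=0
        s.append(dark[a>0].mean()-dark[b>0].mean())
    s=np.array(s);i=s.argmax();w=np.clip(s[max(0,i-3):i+4]-.6*s[i],0,None)
    return float((w*g[max(0,i-3):i+4]).sum()/w.sum()),float(s[i])
E
python3 - <<'E'
from h import *
import time
d=np.degrees
for n in('top','side'):
    p=manip.camera(n);a=peg_angle(p,n);print(n,d(a[0]),a[1])
manip.move_straight(at(TH0,HZ),rate=.2)
for n in('top','side'):
    p=manip.camera(n);save(p,'hover_'+n)
    a=peg_angle(p,n);t=time.time();b=peg_angle(p,n,TH0+.2,.6);print(n,d(a[0]),a[1],d(b[0]),b[1],time.time()-t)
print(manip.read_state()['clock'],manip.read_state()['contact_force'])
cv2.imwrite('pics/hov.png',np.hstack([cv2.convertScaleAbs(cv2.imread(f'pics/hover_{n}.png')[100:330,130:380],alpha=1.5) for n in('top','side')]))
E
```

```text
top 151.48899690961798 0.35244259238243103
side 19.05205443801502 0.6811429262161255
top 18.116773288861218 0.5702958106994629 18.38502345541074 0.5687984228134155 0.0878610610961914
side 18.084872977182112 0.7198448777198792 17.832757884189494 0.7892322540283203 0.08314895629882812
6.9 [0.51721378 0.32557201 0.70664946]
```

View pics/hov.png

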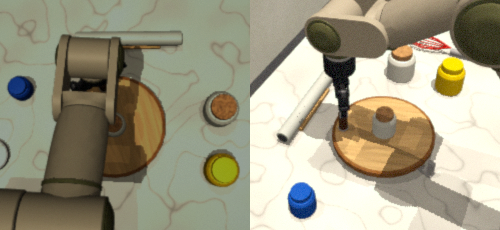

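The top camera is blocked by the arm, but the side camera sees the peg clearly under the hovering hand. Now the push, with the trailing finger driving the peg while the hand rises off it.

```bash
cat > push.py <<'E'
from h import *
import json
S=np.array(at(TH0,0)[:2])+TAN*.024
manip.move_straight([*S,HZ],rate=.2);manip.move_straight([*S,.068],rate=.1)
f=manip.read_state();print('pre',f['clock'],f['contact_force'].round(2))
manip.move_straight([*(S+TAN*.12),.127],rate=.13)
f=manip.read_state();print('post',f['clock'],f['contact_force'].round(2))
M=[]
for i in range(6):
    t=manip.read_state()['clock'];p=manip.camera('side');a,s=peg_angle(p,'side');M.append((t,a,s));print(round(t,3),round(np.degrees(a),1),round(s,2))
    manip.wait(.05)
save(p,'afterpush');json.dump(M,open('M.json','w'));print(manip.read_state()['clock'])
E
python3 push.py
```

```text
pre 8.0167 [ 0.18  0.91 -0.67]
post 9.1917 [ 0.36 -0.32  0.08]
9.192 124.8 0.68
9.292 136.1 0.7
9.392 147.4 0.67
9.492 158.3 0.68
9.592 168.7 0.69
9.692 -178.2 0.7
9.7917
```

Board runs at about 2 rad/s. The hand now waits on the circle for the peg to come round, then follows it.

```bash
cat > track.py <<'E'
from h import *
import json
from scipy.optimize import least_squares
M=json.load(open('M.json'))
now=lambda:manip.read_state()['clock']
C0=.0176
def model(q,t):
    a,w,k=q;t=np.asarray(t)-M[0][0]
    return a+(w+C0/k)*(1-np.exp(-k*t))/k-C0/k*t
def speed(q,t): a,w,k=q;return (w+C0/k)*np.exp(-k*(t-M[0][0]))-C0/k
def fit():
    m=np.array(M);th=m[:,1]
    if len(M)<=6: th=np.unwrap(th)
    for i in range(len(M)): M[i][1]=float(th[i])
    f=lambda q:np.r_[(model(q,m[:,0])-th)/.03,(q[2]-.065)/.03]
    return least_squares(f,[th[0],1.9,.065],loss='soft_l1',bounds=([-9,0,.005],[9,4,.3])).x
def look(q):
    t=now();p=manip.camera('side');g=float(model(q,t));a,s=peg_angle(p,'side',g,.5)
    ok=s>.4
    if ok: M.append([t,a,s])
    print(f' look {t:.2f} res {np.degrees(a-g):.1f} s {s:.2f}')
    json.dump(M,open('M.json','w'));return fit() if ok else q
def gap(q):
    s=manip.read_state();return np.round(1e3*(s['position'][:2]-at(float(model(q,s['clock'])),0)[:2]),0)
def step(q,z=HZ,Tm=.2,lead=.09):
    s=manip.read_state();t=s['clock'];tgt=np.array(at(float(model(q,t+Tm+lead)),z));d=np.linalg.norm(tgt-s['position'])
    g0=gap(q);manip.move_straight(tgt,rate=max(d/Tm,.01));print(f'{now():.2f} w {speed(q,now()):.2f}',g0,gap(q),manip.read_state()['contact_force'].round(1))
E
cat > f1.py <<'E'
from track import *
q=fit();print(q)
A=np.radians(90);manip.move_straight(at(A,HZ),rate=.2)
while model(q,now())<A+2*np.pi-1.0: q=look(q);manip.wait(.12)
print(now(),q)
while model(q,now()+.09)<A+2*np.pi: manip.wait(.02)
t0=now();i=0
while now()<t0+2.5:
    step(q);i+=1
    if i%3==0:q=look(q)
print(q)
E
python3 f1.py
```

```text
[2.17468113 1.99849122 0.06417583]
 look 10.22 res -0.1 s 0.61
 look 10.38 res -0.1 s 0.60
 look 10.55 res -0.2 s 0.58
 look 10.72 res -2.1 s 0.19
 look 10.88 res 26.5 s 0.49
 look 11.05 res 7.5 s 0.49
 look 11.22 res -13.9 s 0.53
 look 11.38 res -2.8 s 0.48
 look 11.55 res 1.1 s 0.67
 look 11.72 res -1.5 s 0.79
11.8833 [2.17201349 2.01090794 0.06871839]
12.65 w 1.53 [-15.   1.] [9. 4.] [ 0.3 -0.2 -0.1]
13.00 w 1.49 [9. 4.] [7. 7.] [ 1.   0.6 -0.6]
13.35 w 1.45 [7. 7.] [3. 9.] [ 0.4  0.  -0.6]
 look 13.35 res -15.6 s 0.70
13.75 w 1.22 [ -2. -11.] [-0.  8.] [0.5 0.9 0.5]
14.10 w 1.17 [-0.  8.] [-3.  7.] [ 0.1  0.1 -0.8]
14.45 w 1.12 [-3.  7.] [-6.  5.] [-0.3 -0.6 -1.4]
 look 14.45 res 0.5 s 0.56
14.85 w 1.07 [-12.   9.] [-7.  2.] [-0.4  0.1 -0.4]
[2.15292868 2.09732131 0.10716518]
```

```bash
python3 - <<'E'
import json
M=json.load(open('M.json'));M=[m for m in M if m[2]>=.55];json.dump(M,open('M.json','w'))
s=open('track.py').read()
s=s.replace("C0=.0176\n","").replace("C0/k","C0").replace("C0","0.273").replace("ok=s>.4","ok=s>.55")
open('track.py','w').write(s)
E
cat > f2.py <<'E'
from track import *
import sys
q=fit();print(q);t0=now();i=0
while now()<t0+float(sys.argv[1]):
    if i%2==0:q=look(q)
    step(q,lead=.1);i+=1
print(q)
E
grep -n 273 track.py; python3 f2.py 2.5
```

```text
8:    return a+(w+0.273)*(1-np.exp(-k*t))/k-0.273*t
9:def speed(q,t): a,w,k=q;return (w+0.273)*np.exp(-k*(t-M[0][0]))-0.273
[2.15818134 2.07148485 0.09681825]
 look 14.85 res 2.2 s 0.57
15.25 w 1.04 [-17.   4.] [-6. -1.] [-0.5 -0.7 -0.3]
15.60 w 1.00 [-6. -1.] [-5. -2.] [-0.3 -0.2 -0.3]
 look 15.60 res 1.7 s 0.66
16.00 w 0.96 [-12.  -7.] [-3. -4.] [ 0.4 -0.7 -0.3]
16.35 w 0.92 [-3. -4.] [-2. -5.] [-0.4 -0.4 -0.2]
 look 16.35 res 1.8 s 0.70
16.75 w 0.89 [ -3. -13.] [ 1. -5.] [ 0.5 -0.4  0.4]
17.10 w 0.85 [ 1. -5.] [ 2. -4.] [-0.1 -0.4  0.2]
 look 17.10 res 1.9 s 0.82
17.50 w 0.82 [  6. -11.] [ 3. -3.] [0.3 0.1 0.5]
[2.16990952 2.03906793 0.09027643]
```

```bash
sed -i 's/lead=.1)/lead=.13)/' f2.py; sed -i "s#-th)/.03,#-th)/.03*np.where(m[:,0]>now()-4,2,1),#" track.py; python3 f2.py 7.5
```

```text
[2.17479047 2.02746283 0.08876088]
 look 17.50 res 0.9 s 0.83
17.90 w 0.79 [ 9. -8.] [ 2. -1.] [ 0.6  0.7 -0.4]
18.25 w 0.76 [ 2. -1.] [ 2. -1.] [ 0.8  0.  -0.2]
 look 18.25 res -0.7 s 0.70
18.64 w 0.72 [ 6. -1.] [ 2. -0.] [0.4 0.  0.2]
18.98 w 0.69 [ 2. -0.] [2. 0.] [ 0.  -0.1  0.1]
 look 18.98 res -0.9 s 0.62
19.38 w 0.65 [5. 1.] [1. 1.] [ 0.2 -0.3  0.4]
19.72 w 0.63 [1. 1.] [1. 1.] [ 0.9  0.  -0.3]
 look 19.72 res -1.7 s 0.60
20.11 w 0.59 [3. 2.] [1. 1.] [0.5 0.1 0. ]
20.46 w 0.56 [1. 1.] [1. 1.] [0.1 0.  0.3]
 look 20.46 res -2.8 s 0.60
20.86 w 0.53 [1. 3.] [0. 1.] [-0.1 -0.4  0.7]
21.21 w 0.50 [0. 1.] [-0.  1.] [ 0.7 -0.6  0.1]
 look 21.21 res -4.2 s 0.68
21.61 w 0.47 [-0.  2.] [-0.  1.] [-0.  -0.1 -0.7]
21.96 w 0.44 [-0.  1.] [-0.  1.] [ 1.1  0.1 -0.4]
 look 21.96 res -2.9 s 0.70
22.36 w 0.41 [-0.  1.] [-0.  0.] [-1.2 -0.  -0.5]
22.72 w 0.39 [-0.  0.] [-1.  1.] [-0.3  0.4 -0.3]
 look 22.72 res 0.5 s 0.67
23.12 w 0.37 [-3.  3.] [-1.  0.] [-0.   0.2 -0.7]
23.47 w 0.35 [-1.  0.] [-0.  0.] [-0.2  0.5 -0. ]
 look 23.47 res 1.6 s 0.60
23.87 w 0.33 [-3.  2.] [-1.  0.] [-0.7 -0.4 -0.2]
24.22 w 0.31 [-1.  0.] [-1.  0.] [0.8 0.3 0.6]
 look 24.22 res 2.5 s 0.58
24.62 w 0.29 [-4.  1.] [-1.  0.] [-1.3 -0.5 -0.4]
24.97 w 0.27 [-1.  0.] [-0.  0.] [-0.4  0.6  0.9]
 look 24.97 res 1.9 s 0.60
25.37 w 0.26 [-4.  0.] [-1.  0.] [-0.   0.8  0. ]
[2.16670763 2.04774777 0.09150019]
```

```bash
python3 - <<'E'
from track import *
q=fit()
for m in M[-14:]: print(round(m[0],2),round(np.degrees(m[1])%360,1))
q=look(q);print(np.degrees(model(q,now()))%360)
p=manip.camera('side');cv2.imwrite('pics/f.png',cv2.resize(p['color'][150:320,180:350,::-1],None,fx=3,fy=3))
E
```

```text
15.6 308.3
16.35 350.9
17.1 30.3
17.5 50.2
18.25 83.2
18.98 113.1
19.72 139.4
20.46 162.6
21.21 183.0
21.96 202.9
22.72 223.0
23.47 240.3
24.22 255.9
24.97 268.6
 look 25.37 res 1.2 s 0.66
274.914152778858
```

View pics/f.png

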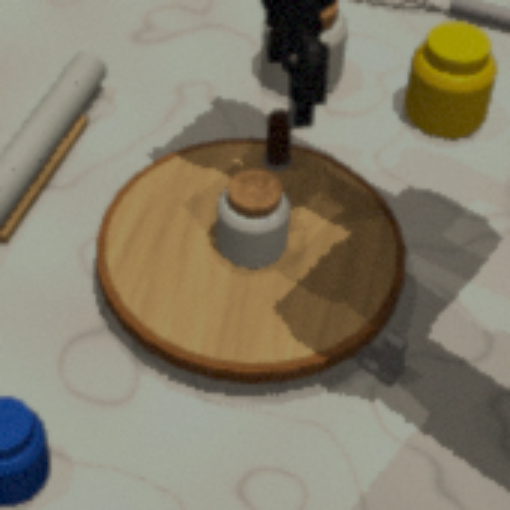

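```bash
python3 - <<'E'
from track import *
p=manip.camera('side');q=fit();s=manip.read_state()['position'];th=float(model(q,now()))
cr=lambda X:np.round((np.array(proj(p,X))-[180,150])*3)
for k in(-.05,0,.05): print('hand',k,cr([*(s[:2]+TAN*k),.125]))
print('peg base,top by model',cr(at(th,.042)),cr(at(th,.102)))
for u,v in((279,158),(278,114)):
    x=onplane(p,180+u/3,150+v/3,.042 if v>140 else .102)[:2]-C;print(x,np.hypot(*x),np.degrees(np.arctan2(*x[::-1]))%360)
print(gap(q))
E
```

```text
hand -0.05 [276.  60.]
hand 0 [287.  95.]
hand 0.05 [300. 131.]
peg base,top by model [276. 158.] [280. 112.]
[ 0.00954691 -0.10993808] 0.11035182472052187 274.9630550284143
[ 0.01249425 -0.10586996] 0.10660466118159066 276.7306325777699
[-6. -0.]
```

```bash
cat > catch.py <<'E'
from track import *
q=fit();s=manip.read_state();t=s['clock']
th=float(model(q,t+1.4));yaw=np.degrees(th)%180
print('catch at',np.degrees(th)%360,yaw)
tgt=np.array(at(float(model(q,t+.8)),HZ));d=np.linalg.norm(tgt-s['position'])
manip.move_straight(tgt,[180,0,yaw],rate=max(d/.6,.02));print(now(),gap(q),manip.read_state()['orientation'])
q=look(q)
t=now();manip.move_straight([*at(float(model(q,t+.75)),0)[:2],.082],rate=.14);print(now(),gap(q),manip.read_state()['contact_force'].round(1))
manip.command_gripper(0.0,25);s=manip.read_state();print(s['clock'],s['width'],s['finger_force'],s['contact_force'].round(1),gap(q),s['position'],s['joint_positions'].round())
E
python3 catch.py
```

```text
catch at 293.78721341431185 113.78721341431185
27.1083 [-16.  -6.] [-1.79997196e+02 -8.16837230e-04  1.13748684e+02]
 look 27.11 res 2.0 s 0.72
27.775 [2. 1.] [ 0.5 -1.3  0.2]
28.3583 0.273038447281054 26.869503690395504 [-1.4  1.4  5.3] [-5. -4.] [ 0.62033597 -0.03643962  0.08264862] [-14.  38.  76.   0.  67. -38.]
```

```bash
python3 - <<'E'
from h import *
s=manip.read_state();d=s['position'][:2]-C;a=np.arctan2(d[1],d[0])%(2*np.pi);r=np.hypot(*d);print(np.degrees(a),r)
mx=0
for th in np.linspace(a,DOCK,15)[1:]:
    manip.move_straight(at(th,.0826),rate=.08);s=manip.read_state();mx=max(mx,np.linalg.norm(s['contact_force']))
print(s['clock'],mx,s['contact_force'].round(1),s['width'],s['position'],at(DOCK,.1))
manip.wait(.3)
p=manip.camera('side');print(np.degrees(peg_angle(p,'side',DOCK,.5)[0]))
manip.command_gripper(1.0);manip.wait(.5)
print(manip.read_state()['contact_force'].round(1))
manip.move_straight([*at(DOCK,0)[:2],.2],rate=.1)
manip.move_straight([.36,.12,.3],rate=.15);manip.wait(.5)
for n in('side','top'):
    p=manip.camera(n);a=peg_angle(p,n,DOCK,.5);print(n,np.degrees(a[0]),a[1]);save(p,'end_'+n)
print(manip.read_state()['clock'])
cv2.imwrite('pics/end.png',cv2.resize(cv2.imread('pics/end_side.png')[150:320,180:350],None,fx=3,fy=3))
E
```

```text
304.1128474056493 0.11008070117013732
33.9583 9.150679366917691 [-2.9  0.9  7.5] 0.27074989319102144 [0.45666692 0.0964206  0.08260485] [np.float64(0.456826930977564), np.float64(0.09644017754819059), 0.1]
152.87891849986968
[-0.8 -0.5  0.3]
side 155.79875928142204 0.7838788032531738
top 156.7820183521852 0.7276039123535156
38.45
```

View pics/end.png

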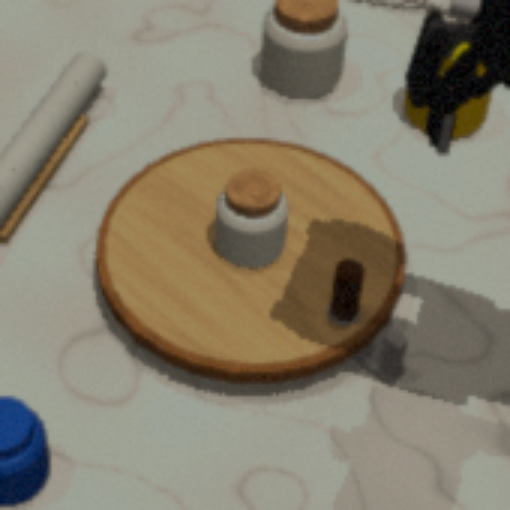

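The picture shows the peg parked in line with the pointer, at crop (347,290) and within about 2° of the dock. The jar is upright in the middle and the hand is clear.

```bash
python3 -c "
from bench import manip
print(manip.sign_off())"
```

```text
the job is handed in; nothing more can be done
None
```

I handed the job in at about 38 s of the 72 s; sign-off returned no verdict. The board was pushed up to about 2 rad/s (one turn in roughly 3 s, brisker than the 4 s asked) by an open finger rather than a grip. By my model fit to the camera, the open hand then followed the peg for over 10 s. The last picture shows the peg parked within 2° of the pointer, the jar upright in the middle and the hand clear.

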